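# Turn the bedside lamp to the open book

### The arm

A 6-joint arm with a two-finger parallel gripper is mounted at the origin on the work surface. World frame = base frame: x ahead of the robot, y to its left, z up, the work surface at z = 0. Lengths are in m, angles in rad, forces in N, time in s.
With the tool pointing down it reaches from about 0.35 to 0.85 m from the base axis. Payload 8.1 kg.
Tool frame: the origin (TCP) lies on the centre line of the jaws, within the pads' length; the fingertips stand robot.tips_ahead ahead of it and the grasp point (between the pads) lies 6 mm ahead of it (robot.tips_ahead is the distance from the TCP to the fingertips, in m); z points along the fingers, y is the line along which they close (so a half turn about z gives the same grasp; the last joint's range is limited). The gripper opens to 93 mm and grips with 3 to 60 N. Pads are 15 mm wide; open, the fingers measure 128 mm over their backs; the gripper's body (75 mm by 188 mm) begins 65 mm behind the grasp point.
Start: joints at [1.031, 0.13, 1.488, -0, 1.523, -0.085], TCP at [0.264, 0.539, 0.217] pointing down, gripper open.
Joint ranges: [-2.96, 2.96], [-0.89, 2.26], [0.02, 2.5], [-1.34, 4.48], [0, 2.73], [-2.66, 2.66]. Speed limits (rad/s): [2.39, 2.39, 2.79, 3.14, 3.14, 3.14].

### API

Orientations are given as a rotation vector (axis times angle).
In Python, from plant import robot gives the robot as it stands.
- The arm moves only by the tool apply_moves, never from a script. Its arguments are lists of equal length, an entry for each row: "delta_pos": the shift along the tool's x, y, z in cm, a list of three; "twist": the turn about the tool's z in rad. A call has 1 to 8 rows; each row shifts and turns the commanded pose from where the row before left it, along the tool's axes as they then stand; what a row does not reach is not made up. A row lasts 1/8 s, in which the tool goes at most 62.5 mm and 10.7 degrees, less where a joint would pass 70% of its speed; a pose out of reach is approached as far as the arm can. A call with a gripper value outside its range is refused whole. "gripper" is the finger opening in cm, from 0 to 9.3, set as the call begins (left out, the last holds). The fingers move at their own pace and stop on an object; "squeeze" is the grip in N (left out, the last holds). Time passes only in rows, so rows that do not move let the fingers close. It gives the time, the measured TCP pose, the force, the opening and the grip force at its end, in the units of the state.
- robot.read_state(): the state, without advancing time (a new reading comes with each control period).
- robot.read_camera(name): name is "scene" or "top"; returns a dict with "frame" (480x640x3 uint8, red, green, blue), "vertical_fov" (degrees; the focal length in pixels is half the picture's height over the tangent of half this angle, whatever the lens; pixels are square), "cx", "cy" (the principal point, pixels), "R" (3x3) and "t" (3): a world point X has camera coordinates R X + t. Camera axes: x right, y down, z forward; pixel columns grow to the right and rows downward; lengths in m; the calibration is good to about 2 mm. A picture is of the moment at which its call begins. There is no depth.
- robot.close_job(): hands the job in; it is judged then, once.
The state is a dict: "t": time; "q": joint angles; "dq": joint speeds; "joint_torque": joint torques, N m; "tool_pos": TCP position; "orientation": TCP orientation; "force": force on the tool from outside, world axes, zero at the start; "wrist_torque": the same for the moment, N m; "opening": finger opening in m; "gripper_force": force on a finger pad.
Only numpy, scipy, OpenCV 4.12 (cv2) and the standard library are available. Lean on these libraries where they do the work, as an engineer would, in place of code of your own. Each camera call takes 0.05 s, during which the arm holds its last target. There are 200 camera calls.

### The job

The guest has left a book lying open on one side of the reading lamp. Pull up the lamp's orange plunger knob, turn the lamp's head away from its middle position to the side where the open book lies, and let the plunger drop fully home in the hidden notch on that side (feel for it: its exact place differs), so that the head is locked there. Leave the vases, tumbler, remote and spectacles case where they are.

Things in the scene. Friction and masses are not known exactly. Their poses are not given: they have to be found in the camera images.
- lamp: Reading lamp fixed to the table; origin on its vertical turning axis at table level. White marble foot, 210 mm across, 56 mm tall; on it turns a black disc, 214 mm across, top at z = 72 mm. The lamp's own -x axis points to the knob in the middle position. The foot hides three notches, 15 mm wide: the middle one, and one on each side at an unknown head angle between 0.60 and 0.90 rad
- head (a joint): Angle of the lamp's head about the vertical axis: 0 in the middle notch (start), positive anticlockwise seen from above, which carries the knob towards the lamp's own -y side; free to +-1.15 rad. Turns with about 2 N at the knob once the plunger is clear. In a notch it has about 0.02 rad of play
- plunger (a joint): Lift of the plunger (m): 0 when fully home in a notch, about 0.012 when its foot rides on top of the ring between notches, 0.022 at most. The spring pulls it down with 5 to 8 N
- knob_top (a point): Centre of the top face of the orange plunger knob: an upright cylinder 34 mm across and 60 mm tall on the turntable, 85 mm from the lamp's axis; top at z = 136 mm when home. Its foot is under the disc
- light_bar (a point): Centre of the lamp's teal light bar, 55 mm radially x 190 mm across x 30 mm tall, right above the knob and turning with it; underside at z = 260 mm. It blocks a hand from straight above: come from outside, tilted 25 to 45 degrees. Two 12 mm brass posts stand 50 mm beyond the axis, 70 mm to each side, with arms at z = 280 mm to the bar
- open_book: The open book: white pages in two halves on a blue cover, 180 x 250 x 25 mm, fixed to the table; origin at the centre of its underside. It lies on either side of the lamp (lamp's own +y or -y)
- book_stack: Two closed books stacked, orange below and white above, 160 x 220 x 68 mm, fixed; on the other side. Origin at the centre of its underside
- navy_vase: Dark blue vase with a wide low belly and long neck, 120 mm across, 190 mm tall. A bystander; origin at the centre of its underside
- ochre_vase: Ochre yellow vase, 124 mm across at its shoulder, 155 mm tall. A bystander; origin at the centre of its underside
- tumbler: Clear glass tumbler, 66 mm across, 100 mm tall. A bystander; origin at the centre of its underside
- remote: Black remote control lying flat, 45 x 160 x 18 mm. A bystander; origin at the centre of its underside
- glasses_case: Brown spectacles case, 60 x 160 x 40 mm. A bystander; origin at the centre of its underside

How it is judged:
By the outcome, as a careful person would: the job done as asked, in the order asked, and still so for the second after the job is handed in, with the robot touching nothing.
It also fails if it takes over 38 s, if anything falls off the work surface, if the arm or the gripper's body presses on something with over 40 N, if the wrist force passes 120 N, or if a joint passes its speed limit or range.

## Working session

There is one attempt and no reset: what is moved stays moved. The work goes in short steps, Python scripts to look and compute and a tool call to move; the robot and the scene stay as the last step left them, time stands still between calls to the robot, and variables do not carry over. Pictures are saved under pics/ and viewed, at most 10 in all, crops included, and the job is handed in when it is done.

Besides the shell and the picture viewer there is one more tool, called after "Call:" by a JSON object that holds its "name" and its "arguments". apply_moves: Moves the arm, as the interface text tells. Its arguments: {"type":"object","properties":{"delta_pos":{"type":"array"},"twist":{"type":"array"},"gripper":{"type":"number"},"squeeze":{"type":"number"}},"required":["delta_pos","twist"]}

```bash
ls; mkdir -p pics; python3 - <<'E'
from plant import robot
import cv2,pickle
s=robot.read_state();print(s, robot.tips_ahead)
d={}
for n in("scene","top"):
    c=robot.read_camera(n);d[n]=c
    cv2.imwrite(f"pics/{n}0.png",c["frame"][:,:,::-1])
    print(n,c["vertical_fov"],c["cx"],c["cy"],c["R"],c["t"])
pickle.dump(d,open("c0.pkl","wb"))
E
```

```text
pics
{'t': 0.0, 'q': array([ 1.03056750e+00,  1.31141966e-01,  1.48927201e+00, -4.24646850e-05,
        1.52300199e+00, -8.53781096e-02]), 'dq': array([-0.0027917 ,  0.00088861, -0.00074007, -0.00085198, -0.00115831,
       -0.00152141]), 'joint_torque': array([ 6.60557475e-05, -5.59818542e+01, -4.91776228e+01,  7.67109124e-02,
        3.47817480e-02, -1.87069522e-04]), 'tool_pos': array([0.26328386, 0.53851141, 0.21570292]), 'orientation': array([-7.08213826e-01, -3.06018929e+00,  2.74511868e-03]), 'force': array([ 0.14067455, -0.02643643,  0.10548297]), 'wrist_torque': array([ 0.01190826,  0.00020421, -0.00048255]), 'gripper_force': 0.0, 'opening': 0.09229918788003065} 0.025
scene 57.0600847828135 320.3587454082432 233.19098636676304 [[-0.20605037  0.9783404   0.0198319 ]
 [ 0.54121173  0.13082378 -0.83064734]
 [-0.81525033 -0.16042193 -0.55644559]] [ 0.07906808 -0.12293171  1.63402173]
top 50.47408064668049 315.6955746383295 242.5718843284743 [[-0.01578984 -0.99978725 -0.01327145]
 [-0.98631535  0.01775287 -0.16391115]
 [ 0.16411188  0.0105017  -0.98638583]] [0.01972009 0.54953788 1.45548801]
```

View pics/scene0.png

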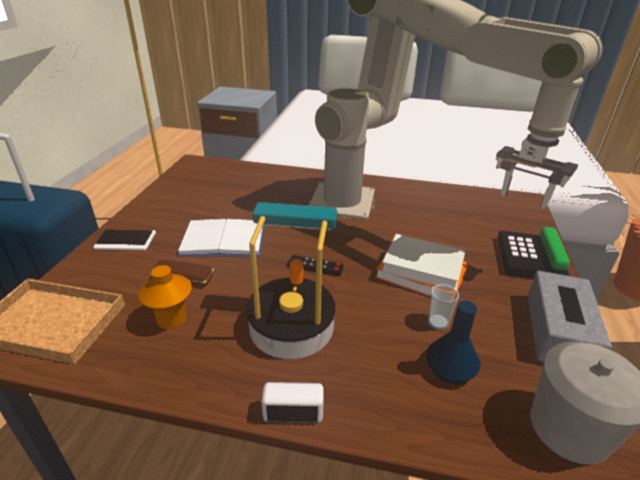

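View pics/top0.png

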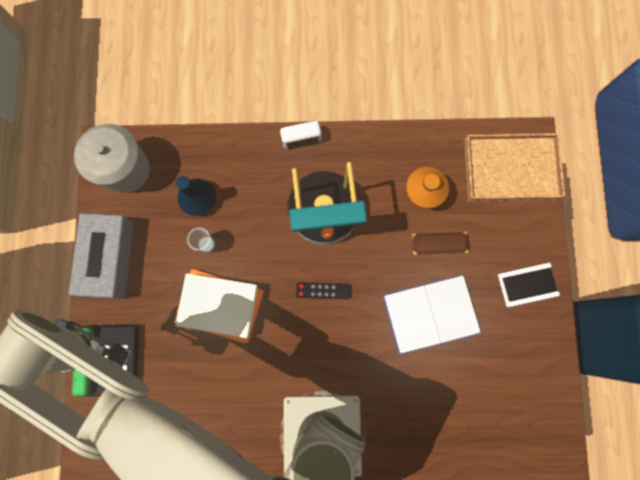

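Top view: the lamp is at about (325,205), with the knob at (328,233) facing the robot. The open book at (432,314) is on the right, which is world −y, so the head turns in the positive direction. The book stack is at (218,305). Next I'll measure the lamp from both views.

```bash
cat > h.py <<'E'
import numpy as np,cv2
def ray(c,u,v):
    f=240/np.tan(np.radians(c["vertical_fov"])/2)
    d=c["R"].T@np.array([(u-c["cx"])/f,(v-c["cy"])/f,1]);o=-c["R"].T@c["t"]
    return o,d/np.linalg.norm(d)
def plane(c,u,v,z):
    o,d=ray(c,u,v);return o+d*(z-o[2])/d[2]
def tri(a,pa,b,pb):
    o1,d1=ray(a,*pa);o2,d2=ray(b,*pb)
    s=np.linalg.lstsq(np.c_[d1,-d2],o2-o1,rcond=None)[0]
    p,q=o1+s[0]*d1,o2+s[1]*d2
    return (p+q)/2,np.linalg.norm(p-q)
def proj(c,X):
    f=240/np.tan(np.radians(c["vertical_fov"])/2);x=c["R"]@np.array(X)+c["t"]
    return np.array([f*x[0]/x[2]+c["cx"],f*x[1]/x[2]+c["cy"]])
def blob(c,lo,hi,roi):
    hsv=cv2.cvtColor(c["frame"],cv2.COLOR_RGB2HSV);m=cv2.inRange(hsv,lo,hi)
    k=np.zeros_like(m);x0,y0,x1,y1=roi;k[y0:y1,x0:x1]=m[y0:y1,x0:x1]
    cs=cv2.findContours(k,0,2)[0];return max(cs,key=cv2.contourArea)
E
python3 - <<'E'
import pickle;from h import *
np.set_printoptions(precision=4,suppress=True)
d=pickle.load(open("c0.pkl","rb"));S,T=d["scene"],d["top"]
bs=blob(S,(80,100,40),(100,255,255),(230,190,360,240));bt=blob(T,(80,100,40),(100,255,255),(270,180,390,250))
for n,b in(("s",bs),("t",bt)):print(n,cv2.minAreaRect(b),cv2.approxPolyDP(b,3,True)[:,0].tolist())
ks=blob(S,(0,150,100),(14,255,255),(285,255,306,288));kt=blob(T,(0,150,80),(14,255,255),(310,215,345,245))
for n,b in(("s",ks),("t",kt)):print("knob",n,cv2.boundingRect(b),cv2.contourArea(b),b[:,0].tolist())
for c,roi in((S,(270,285,310,320)),(T,(310,190,340,212))):
    b=blob(c,(15,150,100),(28,255,255),roi);print("brass",cv2.boundingRect(b),cv2.minEnclosingCircle(b))
E
python3 - <<'E'
import cv2,numpy as np
a=cv2.imread("pics/top0.png")[140:260,270:390];b=cv2.imread("pics/scene0.png")[195:355,225:345]
cv2.imwrite("pics/crop.png",np.hstack([cv2.resize(a,(400,400)),cv2.resize(b,(400,533))[:400+133][:533] if 0 else cv2.resize(b,(300,400))]))
E
```

```text
s ((294.53448486328125, 214.08621215820312), (82.96244812011719, 20.180051803588867), 4.763641834259033) [[253, 213], [287, 217], [290, 223], [290, 217], [292, 224], [316, 226], [324, 218], [328, 227], [335, 226], [336, 216], [335, 208], [259, 202]]
t ((327.3992919921875, 215.39418029785156), (22.608779907226562, 75.47944641113281), 83.2901611328125) [[363, 202], [290, 209], [292, 229], [364, 222]]
knob s (285, 259, 21, 26) 326.5 [[295, 259], [294, 260], [293, 260], [292, 261], [291, 261], [291, 262], [290, 263], [290, 267], [288, 269], [287, 269], [286, 268], [285, 268], [286, 269], [285, 270], [285, 276], [287, 276], [288, 275], [290, 277], [290, 279], [291, 280], [291, 281], [293, 283], [295, 283], [296, 284], [297, 284], [298, 283], [300, 283], [302, 281], [302, 280], [303, 279], [303, 278], [304, 277], [305, 277], [305, 272], [303, 270], [303, 267], [302, 266], [302, 264], [301, 263], [301, 262], [299, 260], [298, 260], [297, 259]]
knob t (321, 228, 13, 11) 97.5 [[325, 228], [324, 229], [322, 229], [322, 233], [321, 234], [322, 235], [322, 236], [323, 237], [324, 237], [325, 238], [329, 238], [330, 237], [331, 237], [332, 236], [332, 234], [333, 233], [333, 229], [332, 228]]
brass (279, 286, 25, 27) ((291.0903625488281, 298.7289123535156), 13.315897941589355)
brass (326, 196, 7, 7) ((329.0, 199.0), 4.242740631103516)
```

View pics/crop.png

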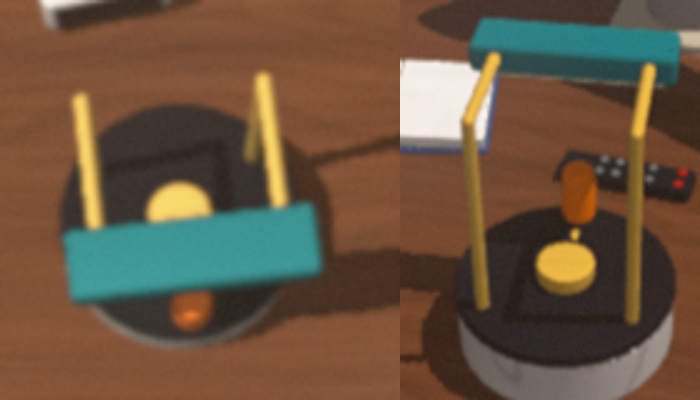

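```bash
python3 - <<'E'
import pickle;from h import *
np.set_printoptions(precision=4,suppress=True)
d=pickle.load(open("c0.pkl","rb"));S,T=d["scene"],d["top"]
print("cams",-S["R"].T@S["t"],-T["R"].T@T["t"])
A=tri(S,(258,202.5),T,(364,222));B=tri(S,(336.5,209.5),T,(292,229));print("bar outer top edge",A,B,np.linalg.norm(A[0]-B[0]))
P=[plane(T,*p,.29) for p in((290,209),(363,202),(364,222),(292,229))];print("topface z.29",P,"mean",np.mean(P,0))
print("brass",tri(S,(291,299.5),T,(324,202)))
print("knob",tri(S,(296,263),T,(327.5,232)),tri(S,(297,270),T,(327.5,234)))
print("knob scene cap z.136",plane(S,296,264,.136),"front low",plane(T,327.5,238,.076))
for n,p in(("remote",(323,291)),("book",(432,314)),("stack",(218,307)),("case",(440,243)),("tumbler",(201,240)),("ochre",(429,187)),("navy",(195,198))):print(n,plane(T,*p,.02))
m=blob(S,(0,0,110),(180,60,255),(240,310,345,360));print("foot",cv2.boundingRect(m))
E
```

```text
cams [1.415  0.2009 0.8056] [ 0.3035 -0.0053  1.526 ]
bar outer top edge (array([ 0.5603, -0.1155,  0.2853]), np.float64(0.005425154888361515)) (array([0.5454, 0.0664, 0.2838]), np.float64(0.00018203354578150808)) 0.18249116039660898
topface z.29 [array([0.595 , 0.0705, 0.29  ]), array([ 0.6094, -0.1116,  0.29  ]), array([ 0.5586, -0.1125,  0.29  ]), array([0.5442, 0.0659, 0.29  ])] mean [ 0.5768 -0.0219  0.29  ]
brass (array([ 0.6607, -0.0153,  0.0908]), np.float64(0.0012822927271871655))
knob (array([ 0.5659, -0.0252,  0.1268]), np.float64(0.002695577661656826)) (array([ 0.5643, -0.0244,  0.1034]), np.float64(0.0005727867244449283))
knob scene cap z.136 [ 0.5816 -0.0224  0.136 ] front low [ 0.5575 -0.0242  0.076 ]
remote [ 0.4088 -0.0086  0.02  ]
book [ 0.3364 -0.3257  0.02  ]
stack [0.3669 0.3014 0.02  ]
case [ 0.546  -0.3607  0.02  ]
tumbler [0.5681 0.3558 0.02  ]
ochre [ 0.7193 -0.337   0.02  ]
navy [0.6986 0.377  0.02  ]
foot (261, 320, 73, 39)
```

Call:
{"name": "apply_moves", "arguments": {"delta_pos": [[-4.3,-1.4,-2.5],[-4.3,-1.4,-2.5],[-4.3,-1.4,-2.5],[-4.3,-1.4,-2.5],[-4.3,-1.4,-2.5],[-4.3,-1.4,-2.5],[-4.3,-1.4,-2.5],[-4.3,-1.4,-2.5]], "twist": [0,0,0,0,0,0,0,0]}}

```text
t: 1.1
tool_pos: [0.5241, 0.2861, 0.4171]
orientation: [-0.708, -3.06, 0.001]
force: [0.5, 0.4, 0.2]
opening: 0.0929
gripper_force: 0.0
```

Call:
{"name": "apply_moves", "arguments": {"delta_pos": [[0,0,0],[0,0,0],[0,0,0],[0,0,0],[0,0,0],[0,0,0]], "twist": [-0.16,-0.16,-0.16,-0.16,-0.16,-0.16]}}

```text
t: 1.85
tool_pos: [0.5233, 0.2872, 0.4161]
orientation: [0.793, -3.039, 0.0]
force: [0.2, -0.8, -0.5]
opening: 0.0927
gripper_force: 0.0
```

Call:
{"name": "apply_moves", "arguments": {"delta_pos": [[-6,0,0],[-6,0,0],[-6,0,0],[-6,0,0],[-6,0,0],[-6,0,0],[-6,0,0],[-6,0,0]], "twist": [0,0,0,0,0,0,0,0]}}

```text
t: 2.85
tool_pos: [0.7775, 0.4276, 0.3544]
orientation: [-0.748, 2.896, 0.058]
force: [-0.9, -0.1, 0.7]
opening: 0.0927
gripper_force: 0.0
```

```bash
cat > st.py <<'E'
from plant import robot
import numpy as np
from scipy.spatial.transform import Rotation as R
np.set_printoptions(precision=4,suppress=True)
s=robot.read_state();M=R.from_rotvec(s["orientation"]).as_matrix();z=M[:,2]
print("t",s["t"],"q",s["q"],"pos",s["tool_pos"]);print(M)
print("tilt deg",np.degrees(np.arccos(-z[2])),"az",np.arctan2(z[1],z[0]),"F",s["force"],s["opening"],s["gripper_force"])
E
python3 st.py
```

```text
t 2.85 q [ 0.441   1.0283  0.0243  0.0103  1.9348 -1.6306] pos [0.7775 0.4276 0.3544]
[[-0.8647 -0.4839  0.1348]
 [-0.4782  0.8751  0.0743]
 [-0.1539 -0.0002 -0.9881]]
tilt deg 8.855391372421037 az 0.5036754281854312 F [-0.9212 -0.0679  0.6957] 0.09265519690401458 0.0
```

Call:
{"name": "apply_moves", "arguments": {"delta_pos": [[-4,0,-4],[-4,0,-4],[-4,0,-4],[-4,0,-4],[-4,0,-4],[-4,0,-4]], "twist": [0,0,0,0,0,0]}}

```text
t: 3.6
tool_pos: [0.7652, 0.4214, 0.5289]
orientation: [-0.693, 2.686, 0.131]
force: [-0.4, 0.6, 0.2]
opening: 0.0928
gripper_force: 0.0
```

```bash
python3 st.py
```

```text
t 3.6 q [ 0.4338  0.8346  0.0224  0.0268  1.9085 -1.6286] pos [0.7652 0.4214 0.5289]
[[-0.8136 -0.4839  0.3224]
 [-0.4502  0.8751  0.1772]
 [-0.3679 -0.001  -0.9299]]
tilt deg 21.588351196306228 az 0.5026356186046305 F [-0.3614  0.5977  0.1718] 0.09281878127779397 0.0
```

Holding the arm at full stretch tilts the tool outward, and the azimuth stays at 0.50. I'll continue this until the tilt is about 43°.

Call:
{"name": "apply_moves", "arguments": {"delta_pos": [[-5,0,-3],[-5,0,-3],[-5,0,-3],[-5,0,-3],[-5,0,-3],[-5,0,-3],[-5,0,-3],[-5,0,-3]], "twist": [0,0,0,0,0,0,0,0]}}

```text
t: 4.6
tool_pos: [0.759, 0.4187, 0.7115]
orientation: [-0.614, 2.379, 0.222]
force: [0.1, 0.4, -0.5]
opening: 0.0929
gripper_force: 0.0
```

```bash
python3 st.py
```

```text
t 4.6 q [ 0.4222  0.6564  0.0233  0.0531  1.7656 -1.6247] pos [0.759  0.4187 0.7115]
[[-0.6703 -0.4836  0.5628]
 [-0.3713  0.8753  0.3099]
 [-0.6425 -0.0013 -0.7663]]
tilt deg 39.97549606477964 az 0.50330453065359 F [ 0.1044  0.3582 -0.5342] 0.0929319960215911 0.0
```

Call:
{"name": "apply_moves", "arguments": {"delta_pos": [[-5,0,-3],[-5,0,-3],[5,0,3],[0,0,0]], "twist": [0,0,0,0]}}

```text
t: 5.1
tool_pos: [0.7467, 0.4115, 0.737]
orientation: [-0.598, 2.316, 0.24]
force: [-0.4, 0.5, -1.1]
opening: 0.0927
gripper_force: 0.0
```

```bash
cat > to.py <<'E'
import sys,numpy as np
exec(open("st.py").read())
def go(p):
    d=M.T@(np.array(p)-s["tool_pos"])*100;print("to",p,"tool cm",d,"rows",np.linalg.norm(d)/6.2)
if len(sys.argv)>3: go([float(a) for a in sys.argv[1:4]])
E
python3 to.py 0.42 -0.11 0.5
```

```text
t 5.1 q [ 0.4163  0.4683  0.2798  0.0613  1.6323 -1.6312] pos [0.7467 0.4115 0.737 ]
[[-0.6325 -0.4838  0.6048]
 [-0.3497  0.8752  0.3343]
 [-0.6911 -0.0001 -0.7228]]
tilt deg 43.71640364581804 az 0.5049611435462369 F [-0.3769  0.5052 -1.0916] 0.09272822466375712 0.0
to [0.42, -0.11, 0.5] tool cm [ 55.2836 -29.835  -20.0694] rows 10.63682774764617
```

The tool now holds a 43.7° tilt at azimuth 0.505. I'll bring it back in above the robot side of the lamp.

Call:
{"name": "apply_moves", "arguments": {"delta_pos": [[4.6,-2.5,-1.67],[4.6,-2.5,-1.67],[4.6,-2.5,-1.67],[4.6,-2.5,-1.67],[4.6,-2.5,-1.67],[4.6,-2.5,-1.67],[4.6,-2.5,-1.67],[4.6,-2.5,-1.67]], "twist": [0,0,0,0,0,0,0,0]}}

```text
t: 6.1
tool_pos: [0.5428, 0.0794, 0.5972]
orientation: [-0.599, 2.301, 0.237]
force: [-0.0, -1.1, -0.3]
opening: 0.0932
gripper_force: 0.0
```

Call:
{"name": "apply_moves", "arguments": {"delta_pos": [[4.6,-2.5,-1.67],[4.6,-2.5,-1.67],[4.6,-2.5,-1.67],[4.6,-2.5,-1.67]], "twist": [0,0,0,0]}}

```text
t: 6.6
tool_pos: [0.4491, -0.0724, 0.5272]
orientation: [-0.55, 2.338, 0.234]
force: [0.4, -0.0, 0.0]
opening: 0.0932
gripper_force: 0.0
```

```bash
python3 to.py 0.477 -0.077 0.227
```

```text
t 6.6 q [-0.8971 -0.6828  1.7762  0.7585  1.7913 -2.6572] pos [ 0.4491 -0.0724  0.5272]
[[-0.6552 -0.4505  0.6064]
 [-0.3211  0.8927  0.3162]
 [-0.6838  0.0125 -0.7296]]
tilt deg 43.14843668505415 az 0.48066404104730026 F [ 0.3861 -0.0041  0.0161] 0.09320122009956498 0.0
to [0.477, -0.077, 0.227] tool cm [18.8481 -2.0465 23.4508] rows 4.863853975491663
```

Call:
{"name": "apply_moves", "arguments": {"delta_pos": [[0,0,0],[0,0,0],[0,0,0],[0,0,0],[0,0,0],[0,0,0],[0,0,0],[0,0,0]], "twist": [0.185,0.185,0.185,0.185,0.185,0.185,0.185,0.185]}}

```text
t: 7.6
tool_pos: [0.4503, -0.0696, 0.5293]
orientation: [1.263, 2.269, 0.86]
force: [-0.5, -0.4, 0.6]
opening: 0.0928
gripper_force: 0.0
```

Call:
{"name": "apply_moves", "arguments": {"delta_pos": [[0,0,0],[0,0,0],[0,0,0],[0,0,0],[0,0,0],[0,0,0],[0,0,0],[0,0,0]], "twist": [0.185,0.185,0.185,0.185,0.185,0.185,0.185,0.17]}}

```text
t: 8.6
tool_pos: [0.4503, -0.0696, 0.5293]
orientation: [-2.669, -0.916, -1.105]
force: [0.7, -0.5, -0.8]
opening: 0.0935
gripper_force: 0.0
```

```bash
python3 to.py 0.477 -0.077 0.227
```

```text
t 8.6 q [-0.8892 -0.6825  1.7727  0.7581  1.7894  0.294 ] pos [ 0.4503 -0.0696  0.5293]
[[ 0.5529  0.5713  0.6065]
 [ 0.4902 -0.8117  0.3177]
 [ 0.6738  0.1216 -0.7288]]
tilt deg 43.213965281692744 az 0.48254314581193136 F [ 0.6695 -0.4568 -0.762 ] 0.09350833478716769 0.0
to [0.477, -0.077, 0.227] tool cm [-19.2539  -1.5503  23.4147] rows 4.895806907942777
```

Call:
{"name": "apply_moves", "arguments": {"delta_pos": [[0,0,0],[-3.2,0.3,3.9],[-3.2,0.3,3.9],[-3.2,0.3,3.9],[-3.2,0.3,3.9],[-3.2,0.3,3.9],[-3.2,0.3,3.9]], "twist": [0.178,0,0,0,0,0,0]}}

```text
t: 9.48
tool_pos: [0.4779, -0.0772, 0.2262]
orientation: [-2.687, -0.671, -1.068]
force: [-0.1, -1.9, 0.4]
opening: 0.0929
gripper_force: 0.0
```

```bash
python3 to.py 0.477 -0.077 0.227; python3 - <<'E'
from plant import robot
import cv2,pickle
d={n:robot.read_camera(n) for n in("scene","top")}
pickle.dump(d,open("c1.pkl","wb"))
cv2.imwrite("pics/s1.png",d["scene"]["frame"][100:380,160:480,::-1].repeat(2,0).repeat(2,1))
E
```

```text
t 9.475 q [-0.8362 -0.6905  2.3315  0.7486  1.3469  0.1302] pos [ 0.4779 -0.0772  0.2262]
[[ 0.6419  0.4681  0.6073]
 [ 0.3439 -0.8837  0.3177]
 [ 0.6854  0.0049 -0.7282]]
tilt deg 43.266322862669924 az 0.48189548855946773 F [-0.0628 -1.8578  0.3549] 0.09286326355099292 0.0
to [0.477, -0.077, 0.227] tool cm [ 0.004  -0.0588 -0.1133] rows 0.020592611264009925
```

View pics/s1.png

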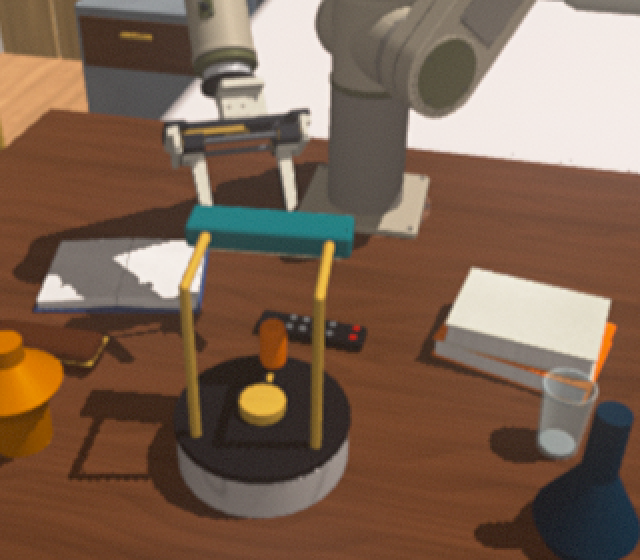

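The scene view shows the tilted, open hand on the robot side, clear of the bar, with its fingers above the bar at crop (200–295, 190). The knob at (272,345) and the bystanders haven't moved.

```bash
python3 to.py 0.574 -0.024 0.116|tail -1
```

```text
to [0.574, -0.024, 0.116] tool cm [ 0.9468  0.1825 15.2208] rows 2.459880970134149
```

Call:
{"name": "apply_moves", "arguments": {"delta_pos": [[0.23,0.05,3.8],[0.23,0.05,3.8],[0.24,0.04,3.8],[0.24,0.04,3.8],[0,0,0]], "twist": [0,0,0,0,0]}}

```text
t: 10.2
tool_pos: [0.5775, -0.0246, 0.121]
orientation: [-2.682, -0.668, -1.063]
force: [-0.4, -0.5, 0.2]
opening: 0.0929
gripper_force: 0.0
```

Call:
{"name": "apply_moves", "arguments": {"delta_pos": [[0,0,0],[0,0,0],[0,0,0],[0,0,0],[0,0,0],[0,0,0]], "twist": [0,0,0,0,0,0], "gripper": 2.5, "squeeze": 15}}

```text
t: 10.95
tool_pos: [0.5752, -0.0253, 0.1191]
orientation: [-2.685, -0.666, -1.063]
force: [-0.0, -0.5, 1.1]
opening: 0.0377
gripper_force: 0.1
```

```bash
python3 st.py; python3 - <<'E'
from plant import robot
import cv2,numpy as np
d={n:robot.read_camera(n)["frame"] for n in("scene","top")}
a=d["scene"][180:360,200:400,::-1];b=d["top"][140:320,230:430,::-1]
cv2.imwrite("pics/s2.png",np.hstack([cv2.resize(a,(400,360)),cv2.resize(b,(400,360))]))
E
```

```text
t 10.95 q [-0.5382 -0.3105  2.2848  0.8339  0.9109  0.1013] pos [ 0.5752 -0.0253  0.1191]
[[ 0.6447  0.4673  0.605 ]
 [ 0.3403 -0.8841  0.3202]
 [ 0.6845 -0.0005 -0.729 ]]
tilt deg 43.19948329879004 az 0.48677499453996065 F [-0.0333 -0.5231  1.0772] 0.03769407761294857 0.06760552525520325
```

View pics/s2.png

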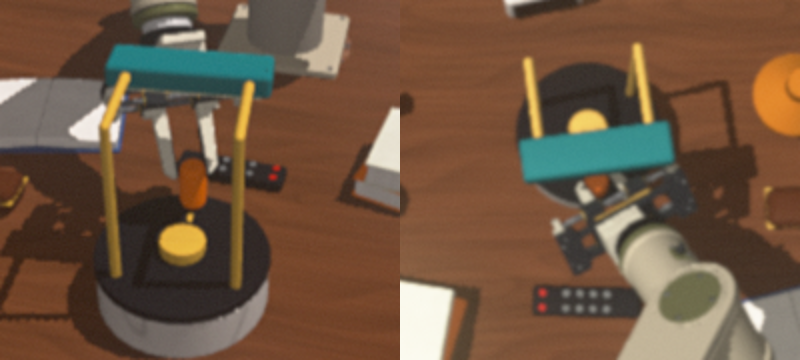

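The fingers straddle the knob and are almost closed, with the opening at 38 mm. I'll finish the grip.

Call:
{"name": "apply_moves", "arguments": {"delta_pos": [[0,0,0],[0,0,0],[0,0,0],[0,0,0]], "twist": [0,0,0,0], "gripper": 2.0, "squeeze": 40}}

```text
t: 11.55
tool_pos: [0.575, -0.0249, 0.1189]
orientation: [-2.685, -0.666, -1.062]
force: [-4.4, 2.1, 2.1]
opening: 0.0331
gripper_force: 40.0
```

```bash
python3 to.py 0.575 -0.0253 0.136
```

```text
t 11.55 q [-0.5379 -0.3102  2.2848  0.8339  0.9113  0.1012] pos [ 0.575  -0.0249  0.1189]
[[ 0.6447  0.4678  0.6045]
 [ 0.3405 -0.8838  0.3208]
 [ 0.6844 -0.001  -0.7291]]
tilt deg 43.18730690788877 az 0.4879293056942768 F [-4.3949  2.1498  2.0846] 0.03313115300832119 40.001245737075806
to [0.575, -0.0253, 0.136] tool cm [ 1.1538  0.0308 -1.2611] rows 0.2757329527413126
```

Gripped at 33 mm opening, against a 34 mm knob. Next I'll lift 17 mm straight up.

Call:
{"name": "apply_moves", "arguments": {"delta_pos": [[0.29,0,-0.31],[0.29,0,-0.31],[0.29,0,-0.31],[0.29,0,-0.31],[0,0,0]], "twist": [0,0,0,0,0]}}

```text
t: 12.18
tool_pos: [0.5748, -0.025, 0.1358]
orientation: [-2.685, -0.667, -1.062]
force: [1.2, 2.9, -8.1]
opening: 0.0334
gripper_force: 40.0
```

```bash
python3 to.py 0.575 -0.0253 0.136
```

```text
t 12.175 q [-0.5381 -0.3426  2.2747  0.8099  0.9403  0.1402] pos [ 0.5748 -0.025   0.1358]
[[ 0.6449  0.4679  0.6043]
 [ 0.3408 -0.8838  0.3206]
 [ 0.6841 -0.0008 -0.7294]]
tilt deg 43.16184569109902 az 0.48770827835487807 F [ 1.1532  2.9333 -8.0955] 0.03337172719672427 39.99888360500336
to [0.575, -0.0253, 0.136] tool cm [ 0.0138  0.0301 -0.0108] rows 0.005620969833218336
```

```bash
cat > arc.py <<'E'
import sys
exec(open("st.py").read())
A=np.array([0.6625,-0.0160])
g=s["tool_pos"]+.006*z
th=np.arctan2(A[1]-g[1],A[0]-g[0])-.08;print("theta now",th,"r",np.linalg.norm(g[:2]-A),"gz",g[2])
ts=np.array([float(a) for a in sys.argv[1:]])
P=np.array([[A[0]-.085*np.cos(t+.08),A[1]-.085*np.sin(t+.08),g[2]] for t in ts]);P=np.vstack([g,P])
print(np.diff(P,axis=0)@M*100)
E
python3 arc.py .1 .2 .3 .4 .5
```

```text
t 12.175 q [-0.5381 -0.3426  2.2747  0.8099  0.9403  0.1402] pos [ 0.5748 -0.025   0.1358]
[[ 0.6449  0.4679  0.6043]
 [ 0.3408 -0.8838  0.3206]
 [ 0.6841 -0.0008 -0.7294]]
tilt deg 43.16184569109902 az 0.48770827835487807 F [ 1.1532  2.9333 -8.0955] 0.03337172719672427 39.99888360500336
theta now 0.0045577293345160225 r 0.08434043672416607 gz 0.1314503497014848
[[-0.2493  0.7347 -0.2345]
 [-0.157   0.8218 -0.1481]
 [-0.0964  0.8392 -0.0913]
 [-0.0348  0.8483 -0.0335]
 [ 0.0271  0.8489  0.0246]]
```

Call:
{"name": "apply_moves", "arguments": {"delta_pos": [[-0.13,0.37,-0.12],[-0.12,0.37,-0.12],[-0.16,0.82,-0.15],[-0.1,0.84,-0.09]], "twist": [0,0,0,0]}}

```text
t: 12.68
tool_pos: [0.5773, -0.0475, 0.1328]
orientation: [-2.682, -0.669, -1.053]
force: [-14.8, 5.2, -7.6]
opening: 0.0329
gripper_force: 40.0
```

```bash
python3 arc.py .4 .5
```

```text
t 12.675 q [-0.5857 -0.2898  2.2382  0.819   0.9684  0.0908] pos [ 0.5773 -0.0475  0.1328]
[[ 0.6474  0.4716  0.5987]
 [ 0.3417 -0.8818  0.3251]
 [ 0.6812 -0.0059 -0.732 ]]
tilt deg 42.94283681598139 az 0.4975315085741796 F [-14.8451   5.2496  -7.6115] 0.03288461398916479 40.015668869018555
theta now 0.2670706494434276 r 0.08680205167050291 gz 0.12840612293648354
[[0.0711 1.1515 0.0568]
 [0.0276 0.849  0.0188]]
```

Call:
{"name": "apply_moves", "arguments": {"delta_pos": [[-0.03,0.84,-0.03],[0.03,0.84,0.02],[0,0,0],[0,0,0]], "twist": [0,0,0,0]}}

```text
t: 13.18
tool_pos: [0.5859, -0.0661, 0.1332]
orientation: [-2.689, -0.665, -1.056]
force: [-15.2, -8.5, -7.4]
opening: 0.0324
gripper_force: 40.0
```

```bash
python3 arc.py .5 .6;  python3 - <<'E'
from plant import robot
import cv2,numpy as np
d={n:robot.read_camera(n)["frame"] for n in("scene","top")}
a=d["scene"][180:360,200:400,::-1];b=d["top"][140:320,230:430,::-1]
cv2.imwrite("pics/s3.png",np.hstack([cv2.resize(a,(400,360)),cv2.resize(b,(400,360))]))
E
```

```text
t 13.175 q [-0.6087 -0.2447  2.2009  0.8225  0.9713  0.0686] pos [ 0.5859 -0.0661  0.1332]
[[ 0.6485  0.4662  0.6017]
 [ 0.3408 -0.8847  0.3182]
 [ 0.6806 -0.0013 -0.7326]]
tilt deg 42.892712461767246 az 0.4864589911393986 F [-15.1846  -8.4903  -7.4419] 0.03237263481283129 39.98695492744446
theta now 0.5037175542203101 r 0.08749100830708917 gz 0.1287590659901017
[[ 0.1793 -0.056   0.1667]
 [ 0.0907  0.8407  0.0827]]
```

View pics/s3.png

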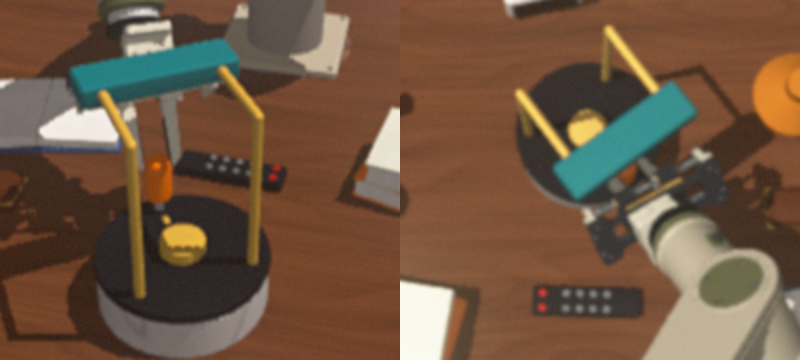

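The head has turned about 0.5 rad and the hand clears the bar in both views. I'll loosen the grip to a cage so the plunger rides on the ring, then sweep slowly until it drops into the notch.

Call:
{"name": "apply_moves", "arguments": {"delta_pos": [[0,0,0],[0,0,0],[0,0,0]], "twist": [0,0,0], "gripper": 3.8, "squeeze": 20}}

```text
t: 13.65
tool_pos: [0.589, -0.0652, 0.1376]
orientation: [-2.685, -0.667, -1.066]
force: [0.1, 0.2, 0.2]
opening: 0.038
gripper_force: 0.0
```

```bash
python3 arc.py .55 .6 .65 .7 .75 .8 .85 .9 .95
```

```text
t 13.65 q [-0.6059 -0.2467  2.1971  0.8277  0.9714  0.0686] pos [ 0.589  -0.0652  0.1376]
[[ 0.6432  0.4671  0.6068]
 [ 0.3409 -0.8842  0.3193]
 [ 0.6857  0.0015 -0.7279]]
tilt deg 43.28690900455328 az 0.4844143143962576 F [0.0718 0.2294 0.1747] 0.03799369896005461 0.0
theta now 0.514598718127794 r 0.0843398820184551 gz 0.133203452316692
[[-0.0205  0.3057 -0.0187]
 [ 0.0516  0.4189  0.0495]
 [ 0.0668  0.4148  0.0638]
 [ 0.0818  0.4097  0.0779]
 [ 0.0966  0.4035  0.0918]
 [ 0.1112  0.3964  0.1055]
 [ 0.1254  0.3882  0.119 ]
 [ 0.1394  0.3791  0.1321]
 [ 0.153   0.369   0.1449]]
```

Call:
{"name": "apply_moves", "arguments": {"delta_pos": [[-0.28,0.08,0.28],[-0.27,0.08,0.28],[0,0.2,0],[0.02,0.21,0.02],[0.03,0.21,0.02]], "twist": [0,0,0,0,0]}}

```text
t: 14.28
tool_pos: [0.5909, -0.0698, 0.1272]
orientation: [-2.683, -0.667, -1.059]
force: [-8.4, 4.2, 1.5]
opening: 0.0377
gripper_force: 3.6
```

Call:
{"name": "apply_moves", "arguments": {"delta_pos": [[0.03,0.21,0.03],[0.04,0.21,0.03],[0.04,0.2,0.03]], "twist": [0,0,0]}}

```text
t: 14.65
tool_pos: [0.5952, -0.0749, 0.1273]
orientation: [-2.683, -0.667, -1.059]
force: [-6.6, 3.3, 2.0]
opening: 0.0381
gripper_force: 3.3
```

```bash
python3 arc.py .65 .7 .75 .8 .85 .9 .95
```

```text
t 14.65 q [-0.6172 -0.1914  2.1706  0.8397  0.9652  0.0376] pos [ 0.5952 -0.0749  0.1273]
[[ 0.6456  0.4693  0.6025]
 [ 0.3405 -0.883   0.3229]
 [ 0.6836 -0.0034 -0.7299]]
tilt deg 43.122980120305265 az 0.49206292118615796 F [-6.5967  3.2932  2.0267] 0.038115339551333643 3.2831718027591705
theta now 0.6491971868936697 r 0.08545525041283858 gz 0.12289473904388903
[[ 0.0334 -0.0042  0.0313]
 [ 0.0826  0.4099  0.0755]
 [ 0.0975  0.4038  0.0894]
 [ 0.1121  0.3967  0.1031]
 [ 0.1264  0.3886  0.1166]
 [ 0.1404  0.3795  0.1297]
 [ 0.154   0.3695  0.1426]]
```

Call:
{"name": "apply_moves", "arguments": {"delta_pos": [[0.04,0.2,0.04],[0.04,0.2,0.04],[0.04,0.2,0.04]], "twist": [0,0,0]}}

```text
t: 15.02
tool_pos: [0.5995, -0.0794, 0.1273]
orientation: [-2.683, -0.667, -1.059]
force: [-6.3, 3.1, 2.0]
opening: 0.0381
gripper_force: 3.0
```

Call:
{"name": "apply_moves", "arguments": {"delta_pos": [[0.05,0.2,0.04],[0.05,0.2,0.05]], "twist": [0,0]}}

```text
t: 15.28
tool_pos: [0.6028, -0.0827, 0.1273]
orientation: [-2.684, -0.666, -1.06]
force: [-1.3, 1.2, 0.2]
opening: 0.0381
gripper_force: 1.2
```

Call:
{"name": "apply_moves", "arguments": {"delta_pos": [[0.05,0.2,0.04],[0,0,0]], "twist": [0,0]}}

```text
t: 15.52
tool_pos: [0.6057, -0.0856, 0.129]
orientation: [-2.686, -0.666, -1.064]
force: [-0.0, -0.4, 0.6]
opening: 0.0383
gripper_force: 0.0
```

Call:
{"name": "apply_moves", "arguments": {"delta_pos": [[0.05,0.2,0.05],[0,0,0]], "twist": [0,0]}}

```text
t: 15.78
tool_pos: [0.607, -0.0868, 0.1288]
orientation: [-2.685, -0.666, -1.064]
force: [1.2, -0.0, 0.2]
opening: 0.038
gripper_force: 0.0
```

```bash
python3 arc.py .8 .85 .9 .95;python3 - <<'E'
from plant import robot
import cv2,numpy as np,pickle
c={n:robot.read_camera(n) for n in("scene","top")};pickle.dump(c,open("c2.pkl","wb"))
a=c["scene"]["frame"][180:360,200:400,::-1];b=c["top"]["frame"][140:320,230:430,::-1]
cv2.imwrite("pics/s4.png",np.hstack([cv2.resize(a,(400,360)),cv2.resize(b,(400,360))]))
E
```

```text
t 15.775 q [-0.6232 -0.1488  2.1313  0.8434  0.9628  0.0285] pos [ 0.607  -0.0868  0.1288]
[[ 0.6443  0.4671  0.6055]
 [ 0.3405 -0.8842  0.3198]
 [ 0.6848  0.0001 -0.7288]]
tilt deg 43.217466218638904 az 0.4859116055113657 F [ 1.1693 -0.0165  0.1663] 0.037952165686660724 0.0
theta now 0.8449078682249916 r 0.08621898165104859 gz 0.12438899044656239
[[-0.0321 -0.4009 -0.0302]
 [ 0.126   0.3882  0.1184]
 [ 0.1399  0.3791  0.1316]
 [ 0.1536  0.369   0.1444]]
```

View pics/s4.png

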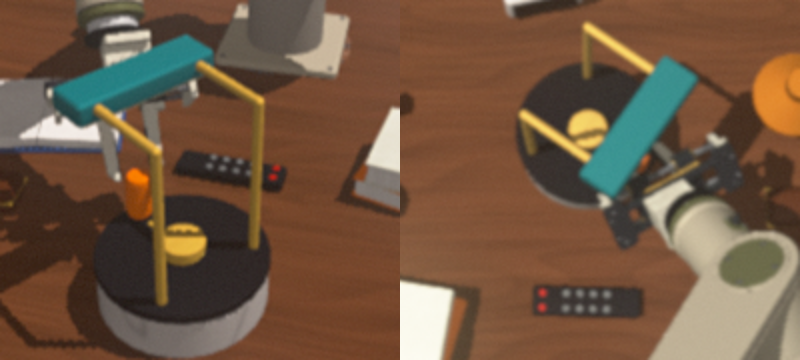

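```bash
python3 - <<'E'
import pickle;from h import *
np.set_printoptions(precision=4,suppress=True)
d=pickle.load(open("c2.pkl","rb"));S,T=d["scene"],d["top"]
bt=blob(T,(80,100,40),(100,255,255),(270,140,420,260));r=cv2.boxPoints(cv2.minAreaRect(bt))
P=np.array([plane(T,*p,.29) for p in r]);print(P)
e=[P[1]-P[0],P[2]-P[1]];e=max(e,key=np.linalg.norm);print("bar yaw",np.arctan2(-e[0],e[1]),np.arctan2(e[0],-e[1]),"centre",P.mean(0))
b=blob(S,(0,150,80),(14,255,255),(255,255,285,295));print(cv2.boundingRect(b))
x,y,w,h=cv2.boundingRect(b);print("cap at z.136/.148",plane(S,x+w/2,y+4.5,.136),plane(S,x+w/2,y+4.5,.148))
for t in(.7,.75,.8,.85):
  for zz in(.136,.148):
    k=np.array([.6625-.085*np.cos(t+.08),-.016-.085*np.sin(t+.08),zz]);print(t,zz,proj(S,k),"base",proj(S,[k[0],k[1],zz-.06]))
a=S["frame"][235:305,240:310,::-1];c=T["frame"][180:240,300:370,::-1];cv2.imwrite("pics/s5.png",np.hstack([cv2.resize(a,(400,400),interpolation=2),cv2.resize(c,(400,400),interpolation=2)]))
E
```

```text
[[ 0.5476  0.0014  0.29  ]
 [ 0.7026 -0.1103  0.29  ]
 [ 0.6682 -0.1548  0.29  ]
 [ 0.5145 -0.0427  0.29  ]]
bar yaw -2.1954901185190057 0.9461025350707878 centre [ 0.6082 -0.0766  0.29  ]
(255, 255, 21, 35)
cap at z.136/.148 [ 0.5814 -0.1009  0.136 ] [ 0.5964 -0.0955  0.148 ]
0.7 0.136 [272.7509 265.9173] base [273.7069 284.7034]
0.7 0.148 [272.5525 262.0198] base [273.5203 281.0369]
0.75 0.136 [271.2223 266.5001] base [272.2261 285.303 ]
0.75 0.148 [271.0141 262.5989] base [272.0302 281.6333]
0.8 0.136 [269.7322 267.1299] base [270.7828 285.9505]
0.8 0.148 [269.5142 263.2246] base [270.5777 282.2776]
0.85 0.136 [268.2838 267.8055] base [269.3803 286.6449]
0.85 0.148 [268.0563 263.8961] base [269.1663 282.9685]
```

View pics/s5.png

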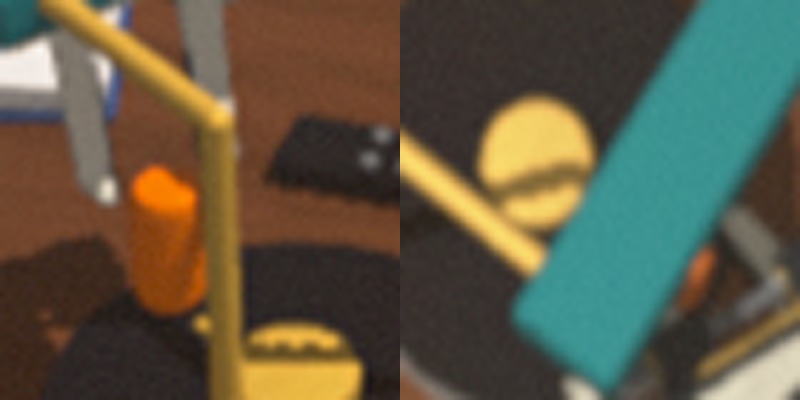

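The bar now reads about 0.85 rad. The knob cap at (269,267) fits the home height, which predicts 267.8; riding on the ring would put it at 263.9. I'll check that it's locked by nudging both ways.

Call:
{"name": "apply_moves", "arguments": {"delta_pos": [[0.06,0.2,0.06],[0.06,0.2,0.06],[0,0,0]], "twist": [0,0,0]}}

```text
t: 16.25
tool_pos: [0.6097, -0.0884, 0.128]
orientation: [-2.684, -0.667, -1.061]
force: [-2.9, 2.9, 2.0]
opening: 0.0382
gripper_force: 2.3
```

```bash
python3 arc.py .85 |tail -3
```

```text
tilt deg 43.18502438380405 az 0.49000376291997755 F [-2.883   2.9143  2.0478] 0.038161468412323776 2.344924807548523
theta now 0.8808696458040766 r 0.08591679367181959 gz 0.12365358677664423
[[-0.0254 -0.2772 -0.0231]]
```

Call:
{"name": "apply_moves", "arguments": {"delta_pos": [[0.06,0.2,0.06],[0,0,0]], "twist": [0,0]}}

```text
t: 16.5
tool_pos: [0.6107, -0.0884, 0.1276]
orientation: [-2.681, -0.667, -1.059]
force: [-8.6, 6.6, 4.6]
opening: 0.0383
gripper_force: 4.9
```

Call:
{"name": "apply_moves", "arguments": {"delta_pos": [[0.06,0.2,0.06],[0,0,0]], "twist": [0,0]}}

```text
t: 16.75
tool_pos: [0.6117, -0.0884, 0.1271]
orientation: [-2.679, -0.669, -1.057]
force: [-13.4, 9.8, 7.2]
opening: 0.0387
gripper_force: 7.5
```

```bash
python3 arc.py .85 |tail -3
```

```text
tilt deg 43.15216170181615 az 0.49868865829343784 F [-13.387    9.7962   7.2311] 0.03867965023447216 7.506971061229706
theta now 0.9004941526724619 r 0.08484405715663207 gz 0.12273149621827907
[[-0.1517 -0.3765 -0.1389]]
```

Call:
{"name": "apply_moves", "arguments": {"delta_pos": [[-0.12,-0.4,-0.12],[-0.12,-0.4,-0.12],[-0.06,-0.2,-0.06],[0,0,0]], "twist": [0,0,0,0]}}

```text
t: 17.25
tool_pos: [0.6052, -0.0855, 0.1288]
orientation: [-2.686, -0.666, -1.064]
force: [-1.3, 0.7, 0.1]
opening: 0.0381
gripper_force: 0.0
```

Call:
{"name": "apply_moves", "arguments": {"delta_pos": [[-0.06,-0.25,-0.06],[-0.06,-0.25,-0.06],[0,0,0]], "twist": [0,0,0]}}

```text
t: 17.62
tool_pos: [0.6016, -0.083, 0.129]
orientation: [-2.688, -0.665, -1.065]
force: [1.3, -5.9, -1.7]
opening: 0.0382
gripper_force: 3.2
```

```bash
python3 arc.py .85 |tail -3
```

```text
tilt deg 43.202505104416694 az 0.4818091725206746 F [ 1.3144 -5.9443 -1.6632] 0.038201536495205225 3.1745094805955887
theta now 0.7693561252518912 r 0.08667683067851477 gz 0.12460216161964549
[[0.3105 0.5698 0.2932]]
```

Call:
{"name": "apply_moves", "arguments": {"delta_pos": [[-0.06,-0.25,-0.06],[0,0,0]], "twist": [0,0]}}

```text
t: 17.88
tool_pos: [0.6003, -0.0824, 0.1293]
orientation: [-2.69, -0.664, -1.067]
force: [6.9, -9.6, -5.1]
opening: 0.0381
gripper_force: 6.1
```

Call:
{"name": "apply_moves", "arguments": {"delta_pos": [[0,-0.25,0],[0,0,0]], "twist": [0,0]}}

```text
t: 18.12
tool_pos: [0.5997, -0.0818, 0.1296]
orientation: [-2.693, -0.662, -1.069]
force: [11.3, -14.8, -7.8]
opening: 0.0384
gripper_force: 9.1
```

```bash
python3 arc.py .82 |tail -3
```

```text
tilt deg 43.21158982689076 az 0.4727934905973603 F [ 11.2776 -14.8252  -7.7528] 0.038361390664614886 9.137851595878601
theta now 0.7444073351598847 r 0.08704355904021016 gz 0.12520914698029825
[[0.3125 0.5269 0.2983]]
```

The head is locked both ways. I'll recentre, open the fingers and back out.

Call:
{"name": "apply_moves", "arguments": {"delta_pos": [[0.1,0.4,0.1],[0.1,0.4,0.1],[0,0,0],[0,0,0],[0,0,0],[0,0,0]], "twist": [0,0,0,0,0,0], "gripper": 8}}

```text
t: 18.88
tool_pos: [0.6042, -0.083, 0.1284]
orientation: [-2.685, -0.666, -1.063]
force: [-0.6, -0.5, -0.0]
opening: 0.0803
gripper_force: 0.0
```

Call:
{"name": "apply_moves", "arguments": {"delta_pos": [[0,0,-2],[0,0,-4],[0,0,-4],[0,0,-4],[0,0,-4],[0,0,0]], "twist": [0,0,0,0,0,0]}}

```text
t: 19.62
tool_pos: [0.4956, -0.1429, 0.2625]
orientation: [-2.689, -0.666, -1.068]
force: [0.4, 0.3, -0.5]
opening: 0.0801
gripper_force: 0.0
```

```bash
python3 st.py; python3 - <<'E'
from plant import robot
import cv2,numpy as np
from h import *
c={n:robot.read_camera(n) for n in("scene","top")}
S=c["scene"];a=S["frame"][235:305,230:320,::-1];b=c["top"]["frame"][100:400,150:550,::-1]
cv2.imwrite("pics/s6.png",np.hstack([cv2.resize(a,(386,300),interpolation=2),b]))
for t in(.78,.82,.86):
  for zz in(.136,.148):
    k=np.array([.6625-.085*np.cos(t+.08),-.016-.085*np.sin(t+.08),zz]);print(t,zz,proj(S,k))
E
```

```text
t 19.625 q [-0.919  -0.5026  2.1481  0.755   1.398   0.068 ] pos [ 0.4956 -0.1429  0.2625]
[[ 0.6431  0.4653  0.6082]
 [ 0.3418 -0.8851  0.3158]
 [ 0.6853  0.0048 -0.7282]]
tilt deg 43.26140570512484 az 0.4788783496507677 F [ 0.3705  0.2854 -0.5119] 0.08014159418563853 0.0
0.78 0.136 [270.3234216  266.87238818]
0.78 0.148 [270.10930054 262.96878146]
0.82 0.136 [269.14764162 267.39466221]
0.82 0.148 [268.92580993 263.48778259]
0.86 0.136 [267.99946116 267.9460248 ]
0.86 0.148 [267.77004732 264.03572805]
```

View pics/s6.png

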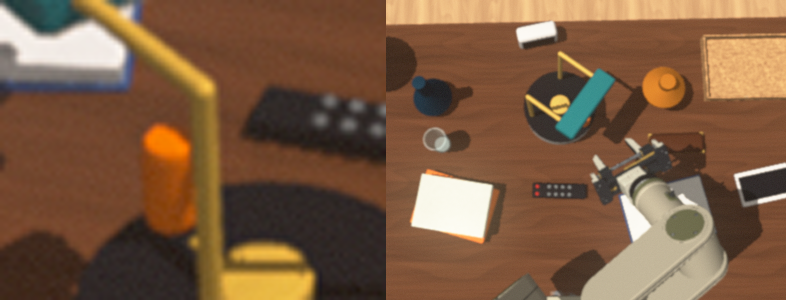

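The knob cap is at (269,267.5), which matches home at about 0.82 rad. The bystanders look unmoved and the hand is clear, so I'm handing in.

```bash
python3 -c "
from plant import robot
print(robot.close_job())"
```

```text
the job is handed in; nothing more can be done
None
```

The lamp's head is turned to the open-book side and locked in its notch at about 0.82 rad, with the plunger home and the bystanders apparently unmoved in the last pictures; I handed the job in at about 20 s, and no verdict came back.

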